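# Fetch the nail tub from behind the bottles

### The job

Get the green tub of nails out from behind the three bottles: first stand all three bottles aside on the plywood board, then set the tub squarely in the middle of the cork mat, its long side along the mat's long side, and last put every bottle back in the middle of the coaster of its own cap colour. Keep the bottles and the tub upright all the while.

Things in the scene. Friction and masses are not known exactly. Their poses are not given: they have to be found in the camera images.
- bottle_red_center (a point): Bottle with a tall red cap and a red band on its paper label, white plastic body. 140 mm tall in all: round body 54 mm in diameter up to 78 mm, a sloping shoulder, then the cylindrical cap, 30 mm in diameter, from 92 to 140 mm above its underside (grip it by the cap). This point is on its axis half-way up, 70 mm above its underside; z up. About 0.3 kg. At the start it stands on the coaster of its own colour.
- bottle_blue_center (a point): Bottle with a tall blue cap and a blue band on its paper label, grey plastic body. 140 mm tall in all: round body 54 mm in diameter up to 78 mm, a sloping shoulder, then the cylindrical cap, 30 mm in diameter, from 92 to 140 mm above its underside (grip it by the cap). This point is on its axis half-way up, 70 mm above its underside; z up. About 0.3 kg. At the start it stands on the coaster of its own colour.
- bottle_yellow_center (a point): Bottle with a tall yellow cap and a yellow band on its paper label, amber glass body. 140 mm tall in all: round body 54 mm in diameter up to 78 mm, a sloping shoulder, then the cylindrical cap, 30 mm in diameter, from 92 to 140 mm above its underside (grip it by the cap). This point is on its axis half-way up, 70 mm above its underside; z up. About 0.3 kg. At the start it stands on the coaster of its own colour.
- coaster_red: Square red coaster, 62 x 62 mm and 3 mm thick, its corners showing round the bottle that stands on it, fixed on the rack's base board. Origin: centre of its underside, so a bottle standing on it has its underside 3 mm above the origin. The three coasters lie in a row along the rack's open front, 66 mm apart.
- coaster_blue: Square blue coaster, 62 x 62 mm and 3 mm thick, its corners showing round the bottle that stands on it, fixed on the rack's base board. Origin: centre of its underside, so a bottle standing on it has its underside 3 mm above the origin. The three coasters lie in a row along the rack's open front, 66 mm apart.
- coaster_yellow: Square yellow coaster, 62 x 62 mm and 3 mm thick, its corners showing round the bottle that stands on it, fixed on the rack's base board. Origin: centre of its underside, so a bottle standing on it has its underside 3 mm above the origin. The three coasters lie in a row along the rack's open front, 66 mm apart.
- tub_center (a point): Dark green open plastic tub full of horseshoe nails, 46 mm (its x) by 100 mm (its y) and 42 mm tall, 0.3 kg; the nails do not come out. This point is its centre, 21 mm above its underside; z up. It can be gripped only across its 46 mm width. At the start it stands on the rack's base board just behind the bottles, so close (some 10 mm) that no finger fits between; behind it about 45 mm are free up to the rack's back wall.
- rack: Fixed low wooden rack: base board 10 mm thick, 244 mm wide (its y), from 100 mm in front of (-x) to 80 mm behind (+x) its origin; open at the front (-x, towards the robot), with side walls up to 40 mm and a back wall up to 50 mm above the table, the back wall's inner face 68 mm behind the origin. The coasters' centres are 62 mm in front of the origin; the tub stands at about the origin. Origin: on the table; x points to the back.
- board: Fixed bare plywood board, the side area for the bottles, 280 mm (its x) by 120 mm (its y), 12 mm thick. To the left or right of the rack. Origin: centre of its underside, on the table.
- mat: Fixed brown cork mat, the place for the tub, 76 mm (its x) by 130 mm (its y), 4 mm thick, on the side of the rack opposite to the board. Origin: centre of its underside, on the table.

How it is judged (in metres and radians):
On the way, in this order (a step that is already met when the one before it is completed fails the run):
1. all three bottles stand upright on the plywood board (x of bottle_red_center in the frame of board between -0.13 and 0.13 m and y of bottle_red_center in the frame of board between -0.05 and 0.05 m and z of each of bottle_red_center, bottle_blue_center, bottle_yellow_center in the frame of board below 0.087 m and angle between each of bottle_red_center, bottle_blue_center, bottle_yellow_center's own z axis and vertical below 0.1 rad and linear speed of each of bottle_red, bottle_blue, bottle_yellow below 0.02 m/s and x of bottle_blue_center in the frame of board between -0.13 and 0.13 m and y of bottle_blue_center in the frame of board between -0.05 and 0.05 m and x of bottle_yellow_center in the frame of board between -0.13 and 0.13 m and y of bottle_yellow_center in the frame of board between -0.05 and 0.05 m), for 0.2 s.
2. the tub stands squarely in the middle of the cork mat while the bottles are still on the board (horizontal distance between tub_center and mat below 0.015 m and angle between the y axis of tub_center and the y axis of mat, either way round below 0.2 rad and z of tub_center in the frame of mat below 0.03 m and angle between each of tub_center, bottle_red_center, bottle_blue_center, bottle_yellow_center's own z axis and vertical below 0.1 rad and linear speed of tub below 0.02 m/s and x of bottle_red_center in the frame of board between -0.13 and 0.13 m and y of bottle_red_center in the frame of board between -0.05 and 0.05 m and z of each of bottle_red_center, bottle_blue_center, bottle_yellow_center in the frame of board below 0.087 m and x of bottle_blue_center in the frame of board between -0.13 and 0.13 m and y of bottle_blue_center in the frame of board between -0.05 and 0.05 m and x of bottle_yellow_center in the frame of board between -0.13 and 0.13 m and y of bottle_yellow_center in the frame of board between -0.05 and 0.05 m), for 0.2 s.
At the end, for the whole second after the job is handed in: The tub stands upright and at rest on the cork mat, its centre within 15 mm of the mat's centre and its long side within 0.2 rad of the mat's; each bottle stands upright and at rest on the coaster of its own colour, its axis within 12 mm of the coaster's centre; everything is released (horizontal distance between tub_center and mat below 0.015 m and angle between the y axis of tub_center and the y axis of mat, either way round below 0.2 rad and z of tub_center in the frame of mat below 0.03 m and angle between each of tub_center, bottle_red_center, bottle_blue_center, bottle_yellow_center's own z axis and vertical below 0.1 rad and linear speed of each of tub, bottle_red, bottle_blue, bottle_yellow below 0.02 m/s and horizontal distance between bottle_red_center and coaster_red below 0.012 m and z of bottle_red_center in the frame of coaster_red below 0.078 m and horizontal distance between bottle_blue_center and coaster_blue below 0.012 m and z of bottle_blue_center in the frame of coaster_blue below 0.078 m and horizontal distance between bottle_yellow_center and coaster_yellow below 0.012 m and z of bottle_yellow_center in the frame of coaster_yellow below 0.078 m); the robot touches nothing.
It fails at once if a bottle or the tub is tipped by more than 0.6 rad (angle between any of bottle_red_center, bottle_blue_center, bottle_yellow_center, tub_center's own z axis and vertical above 0.6 rad).
It also fails if it takes over 144 s, if anything falls off the work surface, if the arm or the gripper's body presses on something with over 40 N, if the wrist force passes 120 N, or if a joint passes its speed limit or range.

### The arm

A 6-joint arm with a two-finger parallel gripper is mounted at the origin on the work surface. World frame = base frame: x ahead of the robot, y to its left, z up, the work surface at z = 0. Lengths are in mm, angles in degrees, forces in N, time in s.
With the tool pointing down it reaches from about 300 to 850 mm from the base axis. Payload 4.2 kg.
Tool frame: the origin (TCP) lies midway between the tips of the shut fingers; the grasp point (between the pads) lies 19 mm behind it (env.hold_point_z is the z of the grasp point in the tool frame, in mm); z points along the fingers, y is the direction in which the jaws open and shut (so a half turn about z gives the same grasp; the last joint's range is limited). The gripper opens to 91 mm and grips with 3 to 60 N. Pads are 32 mm wide; open, the fingers measure 118 mm over their backs; the gripper's body (76 mm by 178 mm) begins 60 mm behind the grasp point.
Start: joints at [67.838, 18.312, 89.639, -0, 72.044, -1.146], TCP at [206.216, 536.767, 213.976] pointing down, gripper open.
Joint ranges: [-177.97, 177.97], [-48.28, 115.42], [12.27, 149.76], [-77.06, 257.06], [2.81, 150.46], [-146.56, 146.56]. Speed limits (degrees/s): [147.25, 147.25, 180, 180, 180, 180].

### API

Orientations are given as [roll, pitch, yaw] about the fixed x, y, z axes, in that order (R = Rz(yaw) Ry(pitch) Rx(roll)).
In Python, from workcell import env, grab_frame, camera_params, spotter gives the robot as it stands. The module is installed in compiled form; this text tells all that it offers.
- The arm moves only by the shell command python3 -m jog 'ROWS' [FORCE]. ROWS is text: rows parted by semicolons, each of 7 numbers parted by spaces: the turn, a rotation vector about the world's x, y, z in units of 5 degrees (1.0 is 5 degrees), then the shift along the world's x, y, z in units of 25 mm (1.0 is 25 mm), then the opening, from 0 (shut) to 1 (fully open). A call has 1 to 5 rows; each row is the pose to reach, as a shift and turn from the pose commanded when the call began; what a row does not reach only later rows make up. A row lasts 1/8 s, in which the tool goes at most 62.5 mm and 10.7 degrees, less where a joint would pass 70% of its speed; a pose out of reach is approached as far as the arm can. A call with a gripper value outside its range is refused whole. The fingers move at their own pace and stop on an object; FORCE is the grip in N (left out, the last holds). Time passes only in rows, so rows that repeat a pose let the fingers close. It gives the time, the measured TCP pose, the force and the opening at its end, in the units of the state.
- env.state(): the state, without advancing time (a new reading comes with each control period).
- grab_frame(name): name is "side" or "top"; returns the picture (400x640x3 uint8, red, green, blue); there is no depth.
- camera_params(name): a dict with "K" (3x3 intrinsics, pixels), "dist" ([k1, k2, p1, p2, k3] as OpenCV has them; the pictures are not rectified), "rvec" (rotation vector, rad) and "tvec" (3), from world to camera coordinates, as OpenCV has them. Camera axes: x right, y down, z forward; pixel columns grow to the right and rows downward; lengths in mm; the calibration is good to about 2 mm. A picture is of the moment at which its call begins. camera_params takes no time and is no camera call.
- env.job_done(): hands the job in, once; it reports no verdict.
Trained networks look in the newest picture that a camera, given by its name, has taken for a name from the list of things; names that differ only in an ending like _2 or _b are one class to them, and where a whole thing is asked for, a point or a joint stands for the part that bears it (a point fixed in the world has none). Each returns a list of dicts, best first, with "conf" (0 to 1); they miss things now and then, are a little off and sometimes report something else, mostly with a low value. They report only what shows in the picture. A call takes as long as a camera call.
- spotter.look_for(query, camera): "box" ([left, top, width, height] in pixels, round what is visible of it).
- spotter.trace(query, camera): "region" (400x640 bool, what is visible of it) and "box" ([left, top, width, height] in pixels, round what is visible of it).
The state is a dict: "time_s": time; "qpos": joint angles; "qvel": joint speeds; "effort": joint torques, N m; "ee_pos": TCP position; "ee_rot": TCP orientation; "force": force on the tool from outside, world axes, zero at the start; "torque": the same for the moment, N m; "gripper_width": finger opening in mm.
Only numpy, scipy, OpenCV 4.12 (cv2) and the standard library are available. Lean on these libraries where they do the work, as an engineer would, in place of code of your own. Each camera call takes 0.05 s, during which the arm holds its last target. There are 200 camera calls.

## Working session

There is one attempt and no reset: what is moved stays moved. The work goes in short steps, Python scripts to look and compute and a shell command to move; the robot and the scene stay as the last step left them, time stands still between calls to the robot, and variables do not carry over. Pictures are saved under pics/ and viewed, about 12 in all and at most 16, crops included, and the job is handed in when it is done.

```bash
mkdir -p pics
python3 - <<'E'
from workcell import env, grab_frame, camera_params, spotter
import cv2
s=env.state(); print(s['time_s'],s['ee_pos'],s['ee_rot'],s['gripper_width'],env.hold_point_z)
for c in ('top','side'):
    f=grab_frame(c); cv2.imwrite(f'pics/{c}0.png',f[:,:,::-1])
    p=camera_params(c); print(c,p)
    for q in ['bottle_red_center','bottle_blue_center','bottle_yellow_center','tub_center','coaster_red','rack','board','mat']:
        print(q,[(round(d['conf'],2),[round(float(v)) for v in d['box']]) for d in spotter.look_for(q,c)[:2]])
E
```

```text
0.0 [206.02121931 536.27460994 213.09554506] [-1.79896827e+02 -1.95079038e-03  1.58984721e+02] 91.10230712477637 -18.8
top {'K': array([[476.78510141,   0.        , 317.92776767],
       [  0.        , 476.78510141, 190.50706794],
       [  0.        ,   0.        ,   1.        ]]), 'dist': array([0.00210902, 0.        , 0.        , 0.        , 0.        ]), 'rvec': array([ 2.16919849, -2.22931023,  0.05692404]), 'tvec': array([  1.94767334, 527.51606781, 919.55261707])}
bottle_red_center [(0.97, [351, 168, 31, 29])]
bottle_blue_center [(0.88, [316, 173, 26, 31])]
bottle_yellow_center [(0.71, [282, 179, 30, 30])]
tub_center [(0.73, [299, 141, 54, 37])]
coaster_red [(0.79, [344, 170, 36, 31]), (0.34, [316, 172, 27, 35])]
rack [(0.67, [256, 106, 137, 113])]
board [(0.59, [425, 141, 69, 149])]
mat [(0.9, [133, 196, 69, 47]), (0.44, [300, 142, 54, 35])]
side {'K': array([[510.54168661,   0.        , 312.15902576],
       [  0.        , 510.54168661, 211.85257281],
       [  0.        ,   0.        ,   1.        ]]), 'dist': array([0.0508953, 0.       , 0.       , 0.       , 0.       ]), 'rvec': array([ 2.07153734, -0.81142761,  0.40369593]), 'tvec': array([-405.71503842,  278.68637795,  932.90439643])}
bottle_red_center [(0.79, [328, 201, 26, 58]), (0.3, [196, 185, 54, 29])]
bottle_blue_center [(0.93, [306, 188, 20, 60])]
bottle_yellow_center [(0.84, [282, 176, 27, 60])]
tub_center [(0.52, [313, 263, 133, 116])]
coaster_red [(0.71, [323, 252, 36, 14])]
rack [(0.8, [270, 185, 127, 91])]
board [(0.61, [312, 264, 134, 114])]
mat [(0.86, [194, 186, 57, 30])]
```

Run:
```python
import cv2
a=cv2.imread('pics/top0.png')[90:310,110:510]; cv2.imwrite('pics/top0c.png',cv2.resize(a,None,fx=2,fy=2,interpolation=cv2.INTER_CUBIC))
a=cv2.imread('pics/side0.png')[150:400,170:470]; cv2.imwrite('pics/side0c.png',cv2.resize(a,None,fx=2.4,fy=2.4,interpolation=cv2.INTER_CUBIC))
```

```text
(no output)
```

View pics/top0c.png

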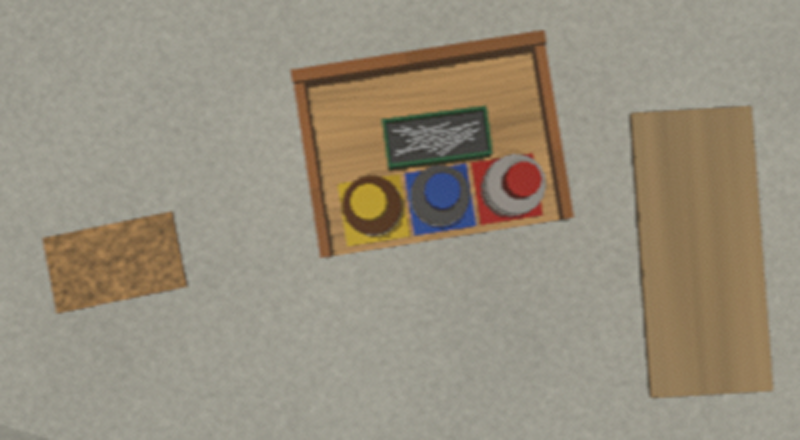

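View pics/side0c.png

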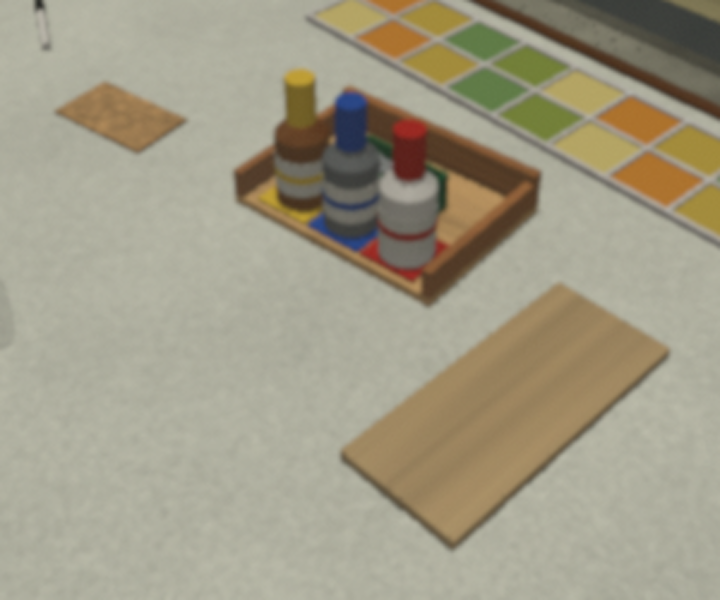

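Top crop (scale 2, offset 110,90): rack in the centre, with the yellow, blue and red caps at (369,201), (442,190) and (522,180) and the tub at (437,137). The mat is at (115,262) and the board at (701,252). The side view agrees, with the gripper out of sight. Next I'll measure metric positions.

```bash
cat > h.py <<'E'
from workcell import env, grab_frame, camera_params, spotter
import cv2, numpy as np
def unproj(px,z,cam='top'):
    p=camera_params(cam); R=cv2.Rodrigues(p['rvec'])[0]; C=-R.T@p['tvec']
    u=cv2.undistortPoints(np.asarray(px,float).reshape(-1,1,2),p['K'],p['dist']).reshape(-1,2)
    d=np.c_[u,np.ones(len(u))]@R
    return (C+d*((z-C[2])/d[:,2])[:,None])[:,:2]
def proj(P,cam='top'):
    p=camera_params(cam); return cv2.projectPoints(np.asarray(P,float).reshape(-1,1,3),p['rvec'],p['tvec'],p['K'],p['dist'])[0].reshape(-1,2)
def rect(mask,z,cam='top'):
    c=max(cv2.findContours(mask.astype(np.uint8),cv2.RETR_EXTERNAL,cv2.CHAIN_APPROX_NONE)[0],key=cv2.contourArea)
    q=unproj(c[:,0],z,cam); m=cv2.minAreaRect(q.astype(np.float32))
    (x,y),(a,b),t=m
    if a<b: a,b,t=b,a,t+90
    return np.round([x,y,a,b,(t+90)%180-90],1)   # centre, long, short, angle of long side
E
python3 - <<'E'
from h import *
off=np.array([110,90.])
def cr(p): return (np.array(p,float)+.5)/2-.5+off
for n,z,P in [('mat',4,[(43,238),(172,212),(187,286),(57,313)]),('board',12,[(631,113),(751,106),(773,391),(651,397)]),('tub',52,[(383,120),(486,107),(491,155),(389,168)]),('rackwall',45,[(292,71),(545,33)]),('rackfront',40,[(325,256),(572,217)])]:
    q=unproj(cr(P),z); print(n,q.round(1).tolist(),q.mean(0).round(1),'sides',np.linalg.norm(np.diff(q,axis=0),axis=1).round(1),'ang',np.degrees(np.arctan2(*(q[0]-q[1])[::-1])).round(1))
print('caps',unproj(cr([(369,201),(442,190),(522,180)]),153).round(1).tolist())
f=grab_frame('top'); g=grab_frame('side')
for q,z in [('mat',4),('board',12),('tub_center',52)]:
    for d in spotter.trace(q,'top')[:1]: print(q,d['conf'],rect(d['region'],z))
hsv=cv2.cvtColor(f,cv2.COLOR_RGB2HSV)
cols={'red':((0,8),(172,180)),'blue':((105,125),),'yellow':((22,30),)}
for n,rs in cols.items():
    m=np.zeros(f.shape[:2],bool)
    for a,b in rs: m|=(hsv[...,0]>=a)&(hsv[...,0]<=b)
    m&=(hsv[...,1]>140)&(hsv[...,2]>70); m[:165]=0;m[220:]=0;m[:,:270]=0;m[:,395:]=0
    k,l,st,ce=cv2.connectedComponentsWithStats(m.astype(np.uint8))
    for i in range(1,k):
        if st[i,4]>15: print(n,st[i].tolist(),ce[i].round(1),'z153',unproj(ce[i],153).round(1),'z13',unproj(ce[i],13).round(1))
E
```

```text
mat [[501.9, 355.3], [524.0, 228.3], [450.9, 214.8], [428.1, 342.3]] [476.2 285.2] sides [128.9  74.3 129.6] ang 99.9
board [[608.7, -225.8], [612.5, -344.1], [334.1, -353.2], [331.6, -234.6]] [ 471.7 -289.4] sides [118.4 278.5 118.6] ang 91.8
tub [[603.0, 17.0], [612.7, -80.2], [567.3, -83.5], [557.6, 12.5]] [585.2 -33.6] sides [97.6 45.5 96.5] ang 95.7
rackwall [[653.0, 102.3], [683.0, -139.1]] [668.  -18.4] sides [243.2] ang 97.1
rackfront [[476.9, 75.4], [507.3, -159.5]] [492.1 -42. ] sides [236.9] ang 97.4
caps [[522.2, 27.5], [529.7, -33.3], [536.2, -100.1]]
mat 0.56 [476.3 287.1 129.2  76.2 -79.7]
board 0.92 [ 472.  -288.   283.   125.2    1.6]
red [346, 170, 35, 32, 236] [355.7 188.2] z153 [[522.8 -74.7]] z13 [[529.8 -86.5]]
red [362, 171, 18, 18, 247] [370.7 179.5] z153 [[ 536.6 -100. ]] z13 [[ 546.1 -116.3]]
blue [314, 177, 5, 7, 17] [315.1 179. ] z153 [[540.   -7.5]] z13 [[550.   -7.5]]
blue [323, 177, 16, 17, 218] [330.7 185. ] z153 [[529.3 -33.3]] z13 [[537.4 -37.8]]
blue [335, 193, 12, 11, 48] [342.6 199.4] z153 [[504.8 -52.3]] z13 [[508.7 -60.1]]
blue [317, 198, 14, 9, 46] [321.1 203. ] z153 [[499.9 -16.5]] z13 [[502.9 -18. ]]
yellow [303, 178, 8, 10, 35] [307.3 180.9] z153 [[537.2   5.4]] z13 [[546.8   7.8]]
yellow [279, 181, 6, 9, 27] [281.2 184.1] z153 [[533.1  48.9]] z13 [[541.9  59. ]]
yellow [285, 182, 18, 18, 257] [293.8 190.5] z153 [[521.7  28.2]] z13 [[528.6  34.6]]
yellow [282, 195, 33, 18, 191] [297.9 206.2] z153 [[495.6  22.2]] z13 [[497.8  27.5]]
```

```bash
J="python3 -m jog"
python3 -m jog '0 0 -.82 .88 -1.7 0 1; 0 0 -1.64 1.76 -3.4 0 1; 0 0 -2.46 2.64 -5.1 0 1; 0 0 -3.28 3.52 -6.8 0 1; 0 0 -4.1 4.4 -8.5 0 1' 25
python3 -m jog '0 0 -.82 .88 -1.7 0 1; 0 0 -1.64 1.76 -3.4 0 1; 0 0 -2.46 2.64 -5.1 0 1; 0 0 -3.28 3.52 -6.8 0 1; 0 0 -4.1 4.4 -8.5 0 1'
python3 -m jog '0 0 -.82 .88 -1.7 0 1; 0 0 -1.64 1.76 -3.4 0 1; 0 0 -2.46 2.64 -5.1 0 1; 0 0 -3.28 3.52 -6.8 0 1; 0 0 -4.1 4.4 -8.5 0 1'
python3 -m jog '0 0 0 0 0 0 1; 0 0 0 0 0 0 1'
```

```text
time_s: 1.78
ee_pos: [316.8, 322.9, 214.2]
ee_rot: [180.0, 0.0, 138.4]
force: [-0.2, -0.2, -0.4]
gripper_width: 91.3
time_s: 2.4
ee_pos: [426.9, 110.3, 214.2]
ee_rot: [179.9, 0.0, 117.8]
force: [0.2, 1.4, -0.2]
gripper_width: 91.0
time_s: 3.02
ee_pos: [536.8, -102.3, 214.1]
ee_rot: [180.0, -0.0, 97.3]
force: [0.3, 0.5, 0.2]
gripper_width: 91.4
time_s: 3.28
ee_pos: [535.7, -100.3, 213.7]
ee_rot: [-180.0, -0.0, 97.5]
force: [-0.2, 0.5, -0.3]
gripper_width: 91.3
```

```bash
python3 -m jog '0 0 0 0 0 -1.2 1; 0 0 0 0 0 -2.4 1; 0 0 0 0 0 -3.4 1; 0 0 0 0 0 -4.1 1; 0 0 0 0 0 -4.1 1'
python3 - <<'E'
from h import *
f=grab_frame('top')[90:310,210:510]; g=grab_frame('side')[120:340,220:520]
cv2.imwrite('pics/red1.png',cv2.resize(np.vstack([f,g]),None,fx=1.36,fy=1.36)[:,:,::-1])
E
```

```text
time_s: 3.9
ee_pos: [534.8, -99.2, 110.6]
ee_rot: [-179.8, -0.1, 97.6]
force: [-0.7, -0.3, -0.4]
gripper_width: 91.4
```

View pics/red1.png

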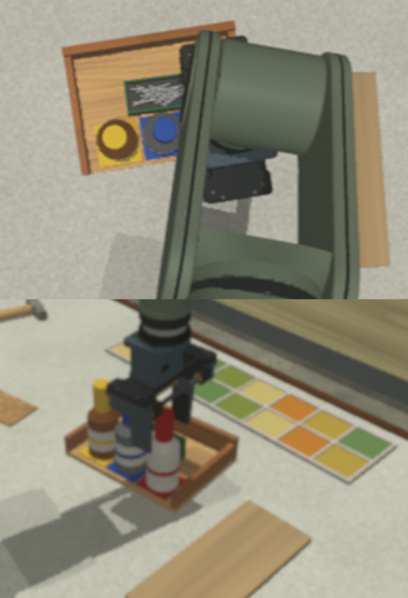

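The side view (lower half) shows the red cap at (163,425), between the front finger (137,430) and the rear finger (182,405). Closing and lifting.

```bash
python3 -m jog '0 0 0 0 0 0 .3; 0 0 0 0 0 0 .2; 0 0 0 0 0 0 0; 0 0 0 0 0 0 0; 0 0 0 0 0 0 0' 25
python3 -m jog '0 0 0 0 0 0 0; 0 0 0 0 0 0 0; 0 0 0 0 0 0.2 0; 0 0 0 0 0 .6 0; 0 0 0 0 0 .6 0'
```

```text
time_s: 4.62
ee_pos: [536.2, -100.8, 111.5]
ee_rot: [180.0, -0.0, 97.5]
force: [-0.4, -0.0, 0.4]
gripper_width: 44.1
time_s: 5.25
ee_pos: [536.9, -100.9, 127.4]
ee_rot: [179.9, 0.0, 97.5]
force: [0.4, -0.6, -3.8]
gripper_width: 28.2
```

```bash
python3 -m jog '0 0 0 0 0 .8 0; 0 0 0 0 0 1.6 0; 0 0 0 0 0 2.2 0; 0 0 0 0 -.2 2.4 0; 0 0 0 .1 -.8 2.4 0'
python3 -m jog '0 0 0 .15 -1.1 0 0; 0 0 0 .3 -2.3 0 0; 0 0 0 .5 -3.5 0 0; 0 0 0 .7 -4.7 0 0; 0 0 0 .8 -5.6 0 0'
python3 -m jog '0 0 0 .08 -.6 0 0; 0 0 0 .13 -.9 0 0; 0 0 0 .13 -1 0 0; 0 0 0 .13 -1 -.5 0; 0 0 0 .13 -1 -1.2 0'
python3 -m jog '0 0 0 0 0 -.7 0; 0 0 0 0 0 -1.3 0; 0 0 0 0 0 -1.6 0; 0 0 0 0 0 -1.75 0; 0 0 0 0 0 -1.82 0'
```

```text
time_s: 5.88
ee_pos: [538.6, -121.0, 186.4]
ee_rot: [-180.0, 0.0, 97.5]
force: [0.9, -0.2, -3.9]
gripper_width: 28.8
time_s: 6.5
ee_pos: [558.3, -262.8, 185.3]
ee_rot: [-179.9, -0.0, 97.4]
force: [-1.2, 0.4, -4.3]
gripper_width: 28.8
time_s: 7.12
ee_pos: [562.0, -284.9, 156.0]
ee_rot: [180.0, 0.0, 97.5]
force: [-0.1, -0.8, -4.0]
gripper_width: 28.2
time_s: 7.75
ee_pos: [562.2, -285.8, 111.2]
ee_rot: [180.0, 0.0, 97.5]
force: [-0.6, 0.4, -3.0]
gripper_width: 28.5
```

```bash
python3 -m jog '0 0 0 0 0 -.03 0; 0 0 0 0 0 -.03 0; 0 0 0 0 0 -.03 .3; 0 0 0 0 0 -.03 1; 0 0 0 0 0 -.03 1'
python3 -m jog '0 0 0 0 0 0 1; 0 0 0 0 0 0 1; 0 0 0 0 0 .5 1; 0 0 0 0 0 1.5 1; 0 0 0 0 0 3 1'
python3 - <<'E'
from h import *
f=grab_frame('side')[120:340,220:520]
cv2.imwrite('pics/red2.png',cv2.resize(f,None,fx=1.5,fy=1.5)[:,:,::-1])
E
```

```text
time_s: 8.38
ee_pos: [562.4, -286.0, 111.0]
ee_rot: [179.9, 0.1, 97.5]
force: [0.1, -0.6, -0.3]
gripper_width: 46.2
time_s: 9.0
ee_pos: [561.5, -285.5, 185.9]
ee_rot: [-179.9, -0.1, 97.5]
force: [0.8, 1.3, -0.6]
gripper_width: 90.8
```

View pics/red2.png

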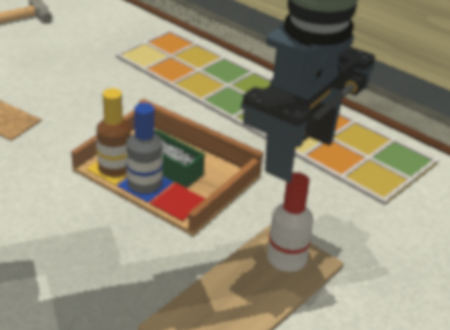

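Red stands upright on the board at (290,235) and its red coaster shows in full in the rack. Next is blue.

```bash
python3 -m jog '0 0 0 0 .3 .9 1; 0 0 0 -.2 1.5 1.1 1; 0 0 0 -.5 3.7 1.1 1; 0 0 0 -.8 5.9 1.1 1; 0 0 0 -1.05 8.1 1.1 1'
python3 -m jog '0 0 0 -.2 1.6 0 1; 0 0 0 -.26 2 0 1; 0 0 0 -.26 2 -1 1; 0 0 0 -.26 2 -2.2 1; 0 0 0 -.26 2 -3.2 1'
python3 -m jog '0 0 0 0 0 -.6 1; 0 0 0 0 0 -.82 1; 0 0 0 0 0 -.82 .3; 0 0 0 0 0 -.82 0; 0 0 0 0 0 -.82 0'
python3 -m jog '0 0 0 0 0 0 0; 0 0 0 0 0 0 0; 0 0 0 0 0 0 0; 0 0 0 0 0 .2 0; 0 0 0 0 0 .6 0'
```

```text
time_s: 9.68
ee_pos: [535.6, -81.7, 213.8]
ee_rot: [179.9, 0.0, 97.4]
force: [0.0, 0.0, 0.3]
gripper_width: 91.1
time_s: 10.3
ee_pos: [529.6, -34.2, 132.3]
ee_rot: [180.0, 0.0, 97.4]
force: [-0.0, -0.5, 0.2]
gripper_width: 91.4
time_s: 10.92
ee_pos: [529.7, -33.3, 113.0]
ee_rot: [179.9, 0.0, 97.5]
force: [-0.2, -0.1, -0.2]
gripper_width: 64.3
time_s: 11.55
ee_pos: [528.6, -33.2, 127.1]
ee_rot: [-179.9, -0.0, 97.5]
force: [-0.7, 0.3, -2.6]
gripper_width: 28.7
```

```bash
python3 -m jog '0 0 0 0 0 .8 0; 0 0 0 0 0 1.6 0; 0 0 0 0 0 2.2 0; 0 0 0 -.04 -.2 2.4 0; 0 0 0 -.19 -.83 2.4 0'
python3 -m jog '0 0 0 -.25 -1.1 0 0; 0 0 0 -.55 -2.5 0 0; 0 0 0 -.95 -4.2 0 0; 0 0 0 -1.35 -5.9 0 0; 0 0 0 -1.7 -7.5 0 0'
python3 -m jog '0 0 0 -.25 -1.1 0 0; 0 0 0 -.36 -1.7 0 0; 0 0 0 -.4 -1.9 0 0; 0 0 0 -.4 -1.9 -.5 0; 0 0 0 -.4 -1.9 -1.2 0'
python3 -m jog '0 0 0 0 0 -.7 0; 0 0 0 0 0 -1.3 0; 0 0 0 0 0 -1.6 0; 0 0 0 0 0 -1.75 0; 0 0 0 0 0 -1.83 0'
python3 -m jog '0 0 0 0 0 -.03 0; 0 0 0 0 0 -.03 0; 0 0 0 0 0 -.03 .3; 0 0 0 0 0 -.03 1; 0 0 0 0 0 -.03 1'
python3 -m jog '0 0 0 0 0 0 1; 0 0 0 0 0 0 1; 0 0 0 0 0 .5 1; 0 0 0 0 0 1.5 1; 0 0 0 0 0 3 1'
```

```text
time_s: 12.18
ee_pos: [524.3, -54.3, 187.2]
ee_rot: [180.0, 0.0, 97.6]
force: [-1.4, -0.4, -2.0]
gripper_width: 28.5
time_s: 12.8
ee_pos: [480.3, -243.6, 186.2]
ee_rot: [-179.9, -0.0, 97.4]
force: [1.3, 0.4, -2.6]
gripper_width: 28.7
time_s: 13.42
ee_pos: [472.2, -288.0, 156.5]
ee_rot: [180.0, -0.0, 97.5]
force: [0.5, 0.3, -2.6]
gripper_width: 28.7
time_s: 14.05
ee_pos: [472.6, -289.1, 112.8]
ee_rot: [179.9, 0.0, 97.5]
force: [-1.5, 1.7, 7.9]
gripper_width: 28.4
time_s: 14.68
ee_pos: [472.3, -289.3, 111.2]
ee_rot: [179.9, 0.1, 97.5]
force: [0.8, -0.4, -0.2]
gripper_width: 45.3
time_s: 15.3
ee_pos: [471.5, -288.7, 186.4]
ee_rot: [-179.9, -0.1, 97.5]
force: [-0.6, -0.6, -0.2]
gripper_width: 91.0
```

```bash
python3 -m jog '0 0 0 .05 .3 .9 1; 0 0 0 .3 1.8 1.1 1; 0 0 0 .65 4 1.1 1; 0 0 0 1 6.3 1.1 1; 0 0 0 1.35 8.6 1.1 1'
python3 -m jog '0 0 0 .34 2.2 0 1; 0 0 0 .6 3.8 0 1; 0 0 0 .64 4.1 0 1; 0 0 0 .64 4.1 -1 1; 0 0 0 .64 4.1 -2.2 1'
python3 -m jog '0 0 0 0 0 -1 1; 0 0 0 0 0 -1.6 1; 0 0 0 0 0 -1.84 1; 0 0 0 0 0 -1.84 .3; 0 0 0 0 0 -1.84 0'
python3 -m jog '0 0 0 0 0 0 0; 0 0 0 0 0 0 0; 0 0 0 0 0 0 0; 0 0 0 0 0 0 0; 0 0 0 0 0 .5 0'
```

```text
time_s: 15.92
ee_pos: [506.1, -72.4, 214.3]
ee_rot: [179.9, 0.0, 97.5]
force: [0.6, 0.4, 0.0]
gripper_width: 91.3
time_s: 16.55
ee_pos: [522.4, 27.8, 158.7]
ee_rot: [179.8, 0.0, 97.5]
force: [-0.4, -0.3, -0.7]
gripper_width: 91.2
time_s: 17.18
ee_pos: [522.4, 28.5, 113.1]
ee_rot: [179.9, 0.0, 97.5]
force: [0.1, -0.3, 0.5]
gripper_width: 73.8
time_s: 17.8
ee_pos: [520.6, 28.5, 124.1]
ee_rot: [-179.8, -0.0, 97.5]
force: [0.1, 0.6, -4.2]
gripper_width: 28.8
```

```bash
python3 -m jog '0 0 0 0 0 .8 0; 0 0 0 0 0 1.6 0; 0 0 0 0 0 2.2 0; 0 0 0 -.1 -.25 2.4 0; 0 0 0 -.4 -.9 2.4 0'
python3 -m jog '0 0 0 -.5 -1.2 0 0; 0 0 0 -1.3 -3 0 0; 0 0 0 -2.15 -4.9 0 0; 0 0 0 -3 -6.8 0 0; 0 0 0 -3.8 -8.7 0 0'
python3 -m jog '0 0 0 -.7 -1.5 0 0; 0 0 0 -1.2 -2.6 0 0; 0 0 0 -1.4 -3.2 0 0; 0 0 0 -1.4 -3.2 -.5 0; 0 0 0 -1.4 -3.2 -1.2 0'
python3 -m jog '0 0 0 0 0 -.7 0; 0 0 0 0 0 -1.3 0; 0 0 0 0 0 -1.5 0; 0 0 0 0 0 -1.65 0; 0 0 0 0 0 -1.73 0'
python3 -m jog '0 0 0 0 0 -.03 0; 0 0 0 0 0 -.03 0; 0 0 0 0 0 -.03 .3; 0 0 0 0 0 -.03 1; 0 0 0 0 0 -.03 1'
python3 -m jog '0 0 0 0 0 0 1; 0 0 0 0 0 0 1; 0 0 0 0 0 .5 1; 0 0 0 0 0 1.5 1; 0 0 0 0 0 3 1'
python3 -m jog '0 0 0 0 1 1 1; 0 0 0 -.3 3 1 1; 0 0 0 -.8 5 1 1; 0 0 0 -1 7 1 1; 0 0 0 -1 9 1 1'
python3 -m jog '0 0 0 0 2 1 1; 0 0 0 0 4 1 1; 0 0 0 0 6 1 1; 0 0 0 0 8 1 1; 0 0 0 0 10 1 1'
python3 - <<'E'
from h import *
f=grab_frame('top'); g=grab_frame('side')
cv2.imwrite('pics/t3.png',f[:,:,::-1]); cv2.imwrite('pics/t3c.png',cv2.resize(np.vstack([f[90:310,110:510],g[150:400,120:520]]),None,fx=1.27,fy=1.27,interpolation=cv2.INTER_CUBIC)[:,:,::-1])
E
```

```text
time_s: 18.42
ee_pos: [511.3, 5.5, 184.6]
ee_rot: [-180.0, 0.0, 97.6]
force: [-0.2, 0.5, -3.0]
gripper_width: 28.2
time_s: 19.05
ee_pos: [414.3, -213.2, 183.9]
ee_rot: [-179.9, -0.0, 97.5]
force: [0.5, -0.9, -2.9]
gripper_width: 28.5
time_s: 19.68
ee_pos: [381.7, -290.6, 153.7]
ee_rot: [180.0, -0.1, 97.5]
force: [0.3, 0.1, -3.3]
gripper_width: 28.5
time_s: 20.3
ee_pos: [382.7, -291.2, 115.3]
ee_rot: [179.9, 0.1, 97.5]
force: [-5.6, 4.9, 29.7]
gripper_width: 28.3
time_s: 20.92
ee_pos: [382.2, -291.3, 111.2]
ee_rot: [179.9, 0.1, 97.5]
force: [-0.4, 0.1, -0.2]
gripper_width: 46.1
time_s: 21.55
ee_pos: [381.3, -291.2, 186.4]
ee_rot: [-179.9, -0.1, 97.5]
force: [0.6, -0.9, -0.2]
gripper_width: 90.8
time_s: 22.18
ee_pos: [356.4, -65.1, 211.7]
ee_rot: [179.9, 0.0, 97.4]
force: [0.7, 0.7, -0.1]
gripper_width: 91.4
time_s: 22.8
ee_pos: [356.6, 185.3, 236.7]
ee_rot: [179.9, -0.0, 97.5]
force: [1.0, -0.8, -0.2]
gripper_width: 91.3
```

View pics/t3c.png

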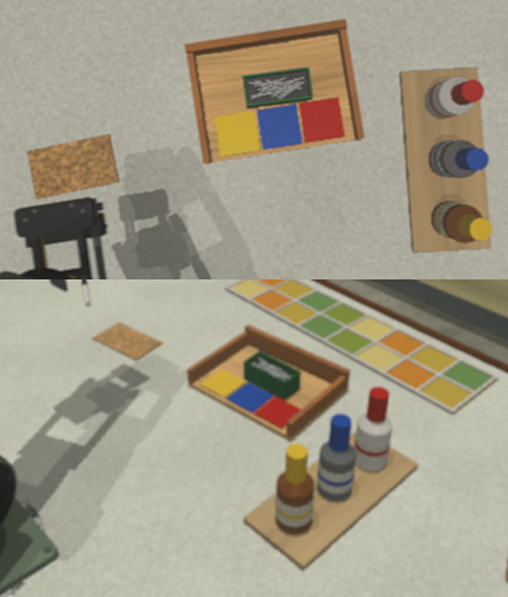

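All three bottles stand upright on the board: red cap at (470,90), blue (477,160) and yellow (480,230) in the upper half. The coasters and the tub (278,87) are now clear. I'll re-measure everything.

```bash
cat > m.py <<'E'
from h import *
def blobs(f,lo=(150,170,0,640)):
    hsv=cv2.cvtColor(f,cv2.COLOR_RGB2HSV); out={}
    for n,rs in {'red':((0,8),(172,180)),'blue':((105,125),),'yellow':((20,30),)}.items():
        m=np.zeros(f.shape[:2],bool)
        for a,b in rs: m|=(hsv[...,0]>=a)&(hsv[...,0]<=b)
        m&=(hsv[...,1]>140)&(hsv[...,2]>70)
        m=cv2.morphologyEx(m.astype(np.uint8),cv2.MORPH_OPEN,np.ones((3,3)))
        k,l,st,ce=cv2.connectedComponentsWithStats(m)
        out[n]=[(l==i,st[i],ce[i]) for i in range(1,k) if st[i,4]>100]
    return out
E
python3 - <<'E'
from m import *
f=grab_frame('top')
for n,L in blobs(f).items():
    for m,st,ce in L: print(n,st.tolist(),'coaster',unproj(ce,13).round(1),rect(m,13),'cap',unproj(ce,152).round(1))
for q,z in [('tub_center',52),('mat',4),('board',12)]:
    for d in spotter.trace(q,'top')[:1]: print(q,round(d['conf'],2),rect(d['region'],z))
g=grab_frame('side')
for q in ['tub_center']:
    for d in spotter.look_for(q,'side')[:1]: print(q,d)
t=np.array([585,-33.6]); 
hsv=cv2.cvtColor(f,cv2.COLOR_RGB2HSV); m=((hsv[...,0]>50)&(hsv[...,0]<90)&(hsv[...,1]>80)).astype(np.uint8); m[:130]=0;m[185:]=0;m[:,:280]=0;m[:,370:]=0
print('green',rect(cv2.morphologyEx(m,cv2.MORPH_CLOSE,np.ones((9,9))),52), m.sum())
E
```

```text
red [473, 153, 17, 17, 234] coaster [[ 576.1 -334.1]] [ 576.6 -333.9   31.6   31.5   88.4] cap [[ 562.2 -285.3]]
red [346, 167, 35, 35, 985] coaster [[ 537.5 -100.8]] [ 537.8 -100.9   62.1   61.1    6.8] cap [[529.4 -86.9]]
blue [314, 174, 32, 32, 855] coaster [[528.9 -35.4]] [528.9 -35.4  57.9  56.8   6.8] cap [[522.  -31.3]]
blue [478, 207, 15, 16, 198] coaster [[ 471. -337.]] [ 471.6 -337.1   29.3   27.3   -2.5] cap [[ 472.8 -287.8]]
yellow [194, 1, 35, 32, 1031] coaster [[878.4 190.6]] [878.3 190.5  66.5  62.4 -89.5] cap [[819.3 160.9]]
yellow [385, 0, 35, 28, 934] coaster [[ 875.4 -189.4]] [ 875.3 -189.4   67.5   54.7   88.5] cap [[ 816.8 -162.3]]
yellow [425, 31, 34, 32, 1027] coaster [[ 806.5 -265.6]] [ 806.6 -265.5   65.7   62.4   88.5] cap [[ 758.2 -227.1]]
yellow [233, 36, 35, 32, 1050] coaster [[806. 114.]] [806.  114.1  66.   63.2 -89.1] cap [[757.8  95.8]]
yellow [279, 177, 36, 36, 1041] coaster [[520.3  29.9]] [520.4  30.   63.4  62.9 -82.6] cap [[514.8  24.3]]
yellow [471, 260, 26, 20, 363] coaster [[ 366.2 -330.9]] [ 366.7 -330.    50.1   33.7   70. ] cap [[ 383.7 -282.6]]
tub_center 0.68 [585.1 -32.8 100.2  49.9 -83.8]
mat 0.56 [476.7 285.8 132.9  76.5 -79.9]
board 0.73 [521.2  29.7  64.4  64.2   5.8]
tub_center {'box': [314.0, 207.0, 42.2, 37.0], 'conf': 0.96}
green [565.4 -37.   96.2  15.3 -75.6] 137
```

```bash
python3 -m jog '0 0 0 1 -1 0 .85; 0 0 0 2.6 -2.5 0 .85; 0 0 0 4.3 -4.1 0 .85; 0 0 0 6 -5.7 0 .85; 0 0 0 7.5 -7.1 0 .85'
python3 -m jog '0 0 0 1.1 -1.1 0 .85; 0 0 0 1.6 -1.6 -1 .85; 0 0 0 1.63 -1.57 -2.7 .85; 0 0 0 1.63 -1.57 -4.2 .85; 0 0 0 1.63 -1.57 -5.4 .85'
python3 -m jog '0 0 0 0 0 -1 .85; 0 0 0 0 0 -1.8 .85; 0 0 0 0 0 -2.5 .85; 0 0 0 0 0 -3 .85; 0 0 0 0 0 -3.2 .85'
python3 - <<'E'
from h import *
g=grab_frame('side'); f=grab_frame('top')
cv2.imwrite('pics/tub1.png',cv2.resize(np.vstack([f[90:240,230:430],g[150:290,250:450]]),None,fx=2,fy=2,interpolation=cv2.INTER_CUBIC)[:,:,::-1])
E
```

```text
time_s: 23.82
ee_pos: [545.3, 2.8, 235.9]
ee_rot: [180.0, 0.0, 97.3]
force: [1.2, 0.1, 0.8]
gripper_width: 77.7
time_s: 24.45
ee_pos: [584.1, -34.9, 99.3]
ee_rot: [-179.9, -0.0, 97.3]
force: [0.3, 0.3, -0.6]
gripper_width: 77.3
time_s: 25.08
ee_pos: [584.6, -34.0, 20.2]
ee_rot: [-180.0, -0.0, 97.4]
force: [0.3, 0.3, 1.2]
gripper_width: 77.3
```

View pics/tub1.png

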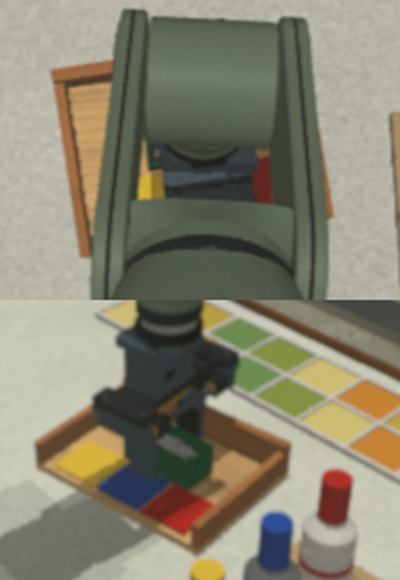

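The fingers straddle the tub, with the front finger at (140,450) in the side part and the tub behind it at (170,455). Closing and lifting.

```bash
python3 -m jog '0 0 0 0 0 -.1 .85; 0 0 0 0 0 -.1 .6; 0 0 0 0 0 -.1 .45; 0 0 0 0 0 -.1 .4; 0 0 0 0 0 -.1 .3' 35
python3 -m jog '0 0 0 0 0 0 .3; 0 0 0 0 0 0 .3; 0 0 0 0 0 0 .3; 0 0 0 0 0 .2 .3; 0 0 0 0 0 .6 .3'
python3 -m jog '0 0 0 0 0 0.6 .3; 0 0 0 0 0 1.2 .3; 0 0 0 0 0 1.8 .3; 0 0 0 0 0 2.2 .3; 0 0 0 0 0 2.4 .3'
```

```text
time_s: 25.8
ee_pos: [585.5, -33.1, 18.4]
ee_rot: [179.9, 0.0, 97.5]
force: [0.9, 0.2, 0.3]
gripper_width: 45.9
time_s: 26.42
ee_pos: [583.4, -33.3, 32.6]
ee_rot: [-179.8, -0.0, 97.5]
force: [-0.5, 0.2, -2.6]
gripper_width: 45.7
time_s: 27.05
ee_pos: [585.2, -33.3, 94.2]
ee_rot: [179.9, 0.0, 97.5]
force: [-0.0, -0.2, -3.4]
gripper_width: 46.1
```

```bash
python3 -m jog '0 0 .1 -.2 .6 0 .3; 0 0 .2 -.7 2.1 0 .3; 0 0 .3 -1.3 3.9 0 .3; 0 0 .4 -1.9 5.7 0 .3; 0 0 .56 -2.5 7.4 0 .3'
python3 -m jog '0 0 0 -.55 1.6 0 .3; 0 0 0 -1.1 3.2 0 .3; 0 0 0 -1.5 4.5 0 .3; 0 0 0 -1.8 5.2 0 .3; 0 0 0 -1.84 5.37 0 .3'
python3 -m jog '0 0 0 0 0 -.6 .3; 0 0 0 0 0 -1.4 .3; 0 0 0 0 0 -2.2 .3; 0 0 0 0 0 -2.7 .3; 0 0 0 0 0 -2.95 .3'
python3 -m jog '0 0 0 0 0 -.1 .3; 0 0 0 0 0 -.2 .3; 0 0 0 0 0 -.26 .3; 0 0 0 0 0 -.28 .3; 0 0 0 0 0 -.28 .3'
```

```text
time_s: 27.68
ee_pos: [520.7, 153.9, 92.6]
ee_rot: [-179.9, -0.0, 100.3]
force: [1.9, 0.1, -2.2]
gripper_width: 45.6
time_s: 28.3
ee_pos: [475.4, 286.6, 92.8]
ee_rot: [-179.9, 0.0, 100.4]
force: [-0.1, -0.7, -2.5]
gripper_width: 45.7
time_s: 28.92
ee_pos: [476.3, 285.1, 18.4]
ee_rot: [-179.9, 0.0, 100.2]
force: [-0.2, 0.2, -3.2]
gripper_width: 46.1
time_s: 29.55
ee_pos: [476.5, 286.1, 12.6]
ee_rot: [180.0, -0.0, 100.3]
force: [0.3, -0.2, -2.7]
gripper_width: 45.9
```

```bash
python3 -m jog '0 0 0 0 0 -.02 .3; 0 0 0 0 0 -.03 .3; 0 0 0 0 0 -.03 .55; 0 0 0 0 0 -.03 .8; 0 0 0 0 0 -.03 .8'
python3 -m jog '0 0 0 0 0 0 .8; 0 0 0 0 0 0.3 .8; 0 0 0 0 0 1.2 .8; 0 0 0 0 0 2.8 .8; 0 0 0 0 0 4.8 .8'
python3 -m jog '0 0 0 0 0 1.5 .9; 0 0 0 -.5 -1 3 1; 0 0 0 -1.5 -3 4 1; 0 0 0 -3 -5 4 1; 0 0 0 -4 -7 4 1'
python3 - <<'E'
from m import *
f=grab_frame('top'); g=grab_frame('side')
cv2.imwrite('pics/t4c.png',cv2.resize(np.vstack([f[90:310,110:510],g[150:400,120:520]]),None,fx=1.27,fy=1.27,interpolation=cv2.INTER_CUBIC)[:,:,::-1])
for d in spotter.trace('tub_center','top')[:2]: print(round(d['conf'],2),d['box'],rect(d['region'],46))
for d in spotter.trace('mat','top')[:2]: print('mat',round(d['conf'],2),d['box'],rect(d['region'],4))
for n,L in blobs(f).items():
    for m,st,ce in L:
        if 100<st[4]<400: print(n,st.tolist(),'cap',unproj(ce,152).round(1),rect(m,152))
E
```

```text
time_s: 30.18
ee_pos: [476.6, 286.1, 11.7]
ee_rot: [180.0, -0.0, 100.3]
force: [-0.6, -0.3, -0.8]
gripper_width: 67.2
time_s: 30.8
ee_pos: [475.9, 285.7, 132.6]
ee_rot: [-179.9, 0.0, 100.3]
force: [0.9, -0.1, -0.4]
gripper_width: 72.8
time_s: 31.42
ee_pos: [374.9, 109.7, 232.5]
ee_rot: [179.9, 0.0, 100.4]
force: [0.1, -0.4, -0.2]
gripper_width: 91.3
0.88 [131.8, 203.5, 62.7, 39.2] [476.5 280.8 113.7  49.7 -80.3]
mat 0.65 [132.8, 195.4, 70.2, 49.1] [476.4 286.  130.6  77.8 -79.6]
red [473, 153, 17, 17, 233] cap [[ 562.2 -285.4]] [ 562.6 -285.2   26.9   26.8   88.4]
blue [478, 208, 15, 15, 197] cap [[ 472.6 -287.8]] [ 472.5 -287.9   23.4   23.2   88.4]
yellow [471, 259, 26, 21, 368] cap [[ 383.8 -282.4]] [ 385.  -282.1   42.6   28.8   61.9]
```

View pics/t4c.png

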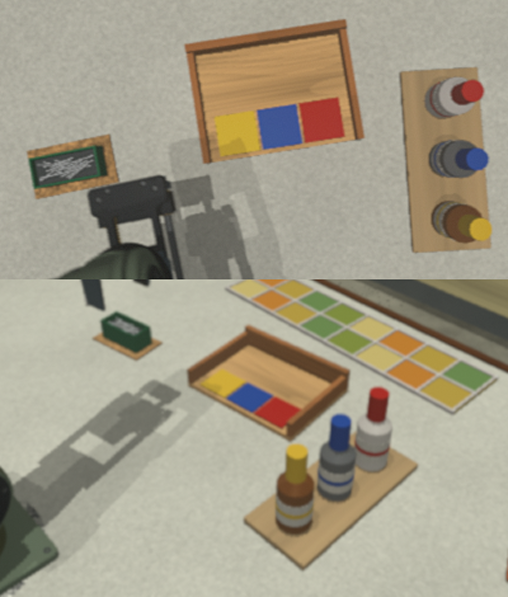

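Tub sits centred and aligned on the mat, at (68,165) in the top part, with a visible cork rim all round. The bottles are still on the board. Now the return, yellow first, with a firmer grip because it appeared to slip a few mm on the way out.

```bash
python3 -m jog '0 0 -.1 0 -1 0 1; 0 0 -.2 0 -2.8 0 1; 0 0 -.3 .1 -5 0 1; 0 0 -.4 .1 -7.2 0 1; 0 0 -.56 .1 -9.4 0 1'
python3 -m jog '0 0 0 .05 -2.2 0 1; 0 0 0 .11 -4.3 0 1; 0 0 0 .11 -5.8 0 1; 0 0 0 .11 -6.6 0 1; 0 0 0 .11 -6.7 -.8 1'
python3 -m jog '0 0 0 0 0 -1 1; 0 0 0 0 0 -2.2 1; 0 0 0 0 0 -3.2 1; 0 0 0 0 0 -3.8 1; 0 0 0 0 0 -3.99 1'
python3 -m jog '0 0 0 0 0 0 1; 0 0 0 0 0 0 .5; 0 0 0 0 0 0 .2; 0 0 0 0 0 0 0; 0 0 0 0 0 0 0' 45
python3 -m jog '0 0 0 0 0 0 0; 0 0 0 0 0 0 0; 0 0 0 0 0 0 0; 0 0 0 0 0 .2 0; 0 0 0 0 0 .6 0'
```

```text
time_s: 32.25
ee_pos: [380.5, -125.2, 232.0]
ee_rot: [179.9, 0.0, 97.6]
force: [0.9, 0.5, 0.3]
gripper_width: 91.5
time_s: 32.88
ee_pos: [383.7, -292.9, 212.4]
ee_rot: [179.8, 0.1, 97.5]
force: [-0.6, 0.1, -0.2]
gripper_width: 91.0
time_s: 33.5
ee_pos: [382.2, -290.4, 111.1]
ee_rot: [-179.9, -0.1, 97.6]
force: [-0.1, -0.5, 0.6]
gripper_width: 91.1
time_s: 34.12
ee_pos: [381.7, -291.6, 112.2]
ee_rot: [180.0, 0.0, 97.5]
force: [1.0, 0.4, 0.4]
gripper_width: 54.2
time_s: 34.75
ee_pos: [381.2, -291.1, 126.8]
ee_rot: [-179.9, -0.1, 97.5]
force: [0.0, -0.4, -2.8]
gripper_width: 28.4
```

```bash
python3 -m jog '0 0 0 0 0 .8 0; 0 0 0 0 0 1.6 0; 0 0 0 0 0 2.2 0; 0 0 0 .1 .25 2.4 0; 0 0 0 .4 .95 2.4 0'
python3 -m jog '0 0 0 .5 1.2 0 0; 0 0 0 1.3 3 0 0; 0 0 0 2.15 4.9 0 0; 0 0 0 3 6.8 0 0; 0 0 0 3.8 8.7 0 0'
python3 -m jog '0 0 0 .7 1.6 0 0; 0 0 0 1.1 2.7 0 0; 0 0 0 1.34 3.2 0 0; 0 0 0 1.34 3.2 -.5 0; 0 0 0 1.34 3.2 -1.2 0'
python3 -m jog '0 0 0 0 0 -.7 0; 0 0 0 0 0 -1.2 0; 0 0 0 0 0 -1.4 0; 0 0 0 0 0 -1.5 0; 0 0 0 0 0 -1.55 0'
```

```text
time_s: 35.38
ee_pos: [391.7, -267.6, 187.1]
ee_rot: [180.0, 0.0, 97.4]
force: [1.1, 0.6, -2.8]
gripper_width: 28.3
time_s: 36.0
ee_pos: [486.8, -48.2, 186.5]
ee_rot: [-180.0, -0.0, 97.5]
force: [0.8, -0.3, -2.9]
gripper_width: 28.0
time_s: 36.62
ee_pos: [519.6, 28.8, 156.0]
ee_rot: [-180.0, 0.0, 97.5]
force: [0.3, -0.9, -3.1]
gripper_width: 28.3
time_s: 37.25
ee_pos: [520.5, 29.7, 118.5]
ee_rot: [179.9, 0.0, 97.5]
force: [0.7, -0.6, -3.8]
gripper_width: 28.3
```

```bash
python3 -m jog '0 0 0 0 0 -.06 0; 0 0 0 0 0 -.12 0; 0 0 0 0 0 -.16 0; 0 0 0 0 0 -.2 0; 0 0 0 0 0 -.2 0'
```

```text
time_s: 37.88
ee_pos: [520.2, 29.8, 113.1]
ee_rot: [-180.0, 0.0, 97.5]
force: [0.2, 0.8, -2.3]
gripper_width: 28.2
```

```bash
python3 -m jog '0 0 0 0 0 -.02 0; 0 0 0 0 0 -.02 .1; 0 0 0 0 0 -.02 .3; 0 0 0 0 0 -.02 .7; 0 0 0 0 0 -.02 1'
python3 -m jog '0 0 0 0 0 0 1; 0 0 0 0 0 0 1; 0 0 0 0 0 .5 1; 0 0 0 0 0 1.8 1; 0 0 0 0 0 4 1'
python3 -m jog '0 0 0 0 -.6 .3 1; 0 0 0 -.3 -2 .3 1; 0 0 0 -.6 -4 .3 1; 0 0 0 -1 -6 .3 1; 0 0 0 -1.3 -8 .3 1'
python3 -m jog '0 0 0 -.3 -2 0 1; 0 0 0 -.5 -3.6 0 1; 0 0 0 -.6 -4.5 0 1; 0 0 0 -.63 -4.75 0 1; 0 0 0 -.63 -4.75 -.8 1'
python3 -m jog '0 0 0 0 0 -1 1; 0 0 0 0 0 -2 1; 0 0 0 0 0 -2.9 1; 0 0 0 0 0 -3.4 1; 0 0 0 0 0 -3.54 1'
```

```text
time_s: 38.5
ee_pos: [520.6, 29.8, 113.0]
ee_rot: [179.9, 0.0, 97.5]
force: [-0.5, 0.1, 0.1]
gripper_width: 45.3
time_s: 39.12
ee_pos: [519.2, 29.7, 213.1]
ee_rot: [-179.8, -0.0, 97.5]
force: [0.8, -0.3, -0.2]
gripper_width: 90.9
time_s: 39.75
ee_pos: [486.7, -171.9, 220.1]
ee_rot: [-180.0, -0.0, 97.5]
force: [0.9, -0.7, 0.4]
gripper_width: 90.8
time_s: 40.38
ee_pos: [472.5, -289.6, 201.1]
ee_rot: [179.9, 0.1, 97.4]
force: [-1.3, 0.8, -0.2]
gripper_width: 91.2
time_s: 41.0
ee_pos: [471.8, -288.4, 111.2]
ee_rot: [-180.0, -0.0, 97.5]
force: [1.0, -0.6, -0.0]
gripper_width: 91.2
```

```bash
python3 -m jog '0 0 0 0 0 0 .5; 0 0 0 0 0 0 .2; 0 0 0 0 0 0 0; 0 0 0 0 0 0 0; 0 0 0 0 0 0 0' 45
python3 -m jog '0 0 0 0 0 0 0; 0 0 0 0 0 0 0; 0 0 0 0 0 0 0; 0 0 0 0 0 .2 0; 0 0 0 0 0 .6 0'
python3 -m jog '0 0 0 0 0 .8 0; 0 0 0 0 0 1.6 0; 0 0 0 0 0 2.2 0; 0 0 0 .05 .2 2.4 0; 0 0 0 .2 .84 2.4 0'
python3 -m jog '0 0 0 .25 1.1 0 0; 0 0 0 .6 2.6 0 0; 0 0 0 1 4.3 0 0; 0 0 0 1.35 5.8 0 0; 0 0 0 1.6 7 0 0'
python3 -m jog '0 0 0 .25 1.1 0 0; 0 0 0 .4 1.9 0 0; 0 0 0 .48 2.3 0 0; 0 0 0 .48 2.3 -.5 0; 0 0 0 .48 2.3 -1.2 0'
python3 -m jog '0 0 0 0 0 -.7 0; 0 0 0 0 0 -1.2 0; 0 0 0 0 0 -1.4 0; 0 0 0 0 0 -1.5 0; 0 0 0 0 0 -1.55 0'
```

```text
time_s: 41.62
ee_pos: [472.0, -289.0, 111.9]
ee_rot: [180.0, 0.0, 97.5]
force: [-0.8, -0.9, -0.5]
gripper_width: 44.0
time_s: 42.25
ee_pos: [471.4, -288.7, 126.6]
ee_rot: [-179.9, -0.1, 97.5]
force: [1.5, -0.1, -3.6]
gripper_width: 28.4
time_s: 42.88
ee_pos: [477.0, -267.6, 186.7]
ee_rot: [180.0, -0.0, 97.4]
force: [-0.1, 0.8, -3.1]
gripper_width: 28.2
time_s: 43.5
ee_pos: [516.4, -90.2, 185.8]
ee_rot: [-179.9, -0.1, 97.6]
force: [-0.6, -0.0, -3.0]
gripper_width: 28.3
time_s: 44.12
ee_pos: [528.7, -35.9, 155.8]
ee_rot: [-180.0, 0.0, 97.5]
force: [0.8, 0.0, -3.5]
gripper_width: 28.2
time_s: 44.75
ee_pos: [529.3, -35.6, 118.3]
ee_rot: [179.9, 0.0, 97.5]
force: [-0.5, -0.4, -2.5]
gripper_width: 28.2
```

```bash
python3 -m jog '0 0 0 0 0 -.06 0; 0 0 0 0 0 -.12 0; 0 0 0 0 0 -.16 0; 0 0 0 0 0 -.2 0; 0 0 0 0 0 -.21 0'
python3 -m jog '0 0 0 0 0 -.01 0; 0 0 0 0 0 -.01 .1; 0 0 0 0 0 -.01 .3; 0 0 0 0 0 -.01 .7; 0 0 0 0 0 -.01 1'
python3 -m jog '0 0 0 0 0 0 1; 0 0 0 0 0 0 1; 0 0 0 0 0 .5 1; 0 0 0 0 0 1.8 1; 0 0 0 0 0 4 1'
python3 -m jog '0 0 0 .1 -.6 .3 1; 0 0 0 .3 -2 .3 1; 0 0 0 .5 -4 .3 1; 0 0 0 .7 -6 .3 1; 0 0 0 .9 -7.5 .3 1'
python3 -m jog '0 0 0 .2 -1.3 0 1; 0 0 0 .4 -2.2 0 1; 0 0 0 .42 -2.5 0 1; 0 0 0 .42 -2.5 -.4 1; 0 0 0 .42 -2.5 -1.2 1'
python3 -m jog '0 0 0 0 0 -1 1; 0 0 0 0 0 -2 1; 0 0 0 0 0 -2.6 1; 0 0 0 0 0 -3 1; 0 0 0 0 0 -3.12 1'
python3 -m jog '0 0 0 0 0 0 .5; 0 0 0 0 0 0 .2; 0 0 0 0 0 0 0; 0 0 0 0 0 0 0; 0 0 0 0 0 0 0' 45
python3 -m jog '0 0 0 0 0 0 0; 0 0 0 0 0 0 0; 0 0 0 0 0 0 0; 0 0 0 0 0 .2 0; 0 0 0 0 0 .6 0'
```

```text
time_s: 45.38
ee_pos: [528.9, -35.5, 112.7]
ee_rot: [-180.0, -0.0, 97.5]
force: [0.2, -0.3, -1.6]
gripper_width: 28.3
time_s: 46.0
ee_pos: [529.3, -35.5, 112.7]
ee_rot: [179.9, 0.0, 97.5]
force: [0.4, -0.4, 0.4]
gripper_width: 45.3
time_s: 46.62
ee_pos: [527.9, -35.4, 212.8]
ee_rot: [-179.8, -0.0, 97.5]
force: [1.9, -0.5, 0.4]
gripper_width: 91.0
time_s: 47.25
ee_pos: [551.0, -225.3, 219.6]
ee_rot: [-180.0, -0.0, 97.4]
force: [0.4, 0.2, 0.5]
gripper_width: 91.0
time_s: 47.88
ee_pos: [562.2, -284.4, 190.0]
ee_rot: [179.9, 0.0, 97.5]
force: [-0.4, -0.4, -0.4]
gripper_width: 91.0
time_s: 48.5
ee_pos: [562.0, -285.2, 111.7]
ee_rot: [-180.0, -0.0, 97.5]
force: [-0.9, -0.5, 0.9]
gripper_width: 91.4
time_s: 49.12
ee_pos: [562.0, -285.5, 112.1]
ee_rot: [180.0, 0.0, 97.5]
force: [-0.1, -0.3, -0.4]
gripper_width: 43.8
time_s: 49.75
ee_pos: [561.3, -285.1, 126.5]
ee_rot: [-179.9, -0.1, 97.5]
force: [-0.1, 0.4, -3.3]
gripper_width: 28.3
```

```bash
python3 -m jog '0 0 0 0 0 .8 0; 0 0 0 0 0 1.6 0; 0 0 0 0 0 2.2 0; 0 0 0 0 .2 2.4 0; 0 0 0 -.1 .79 2.4 0'
python3 -m jog '0 0 0 -.1 1 0 0; 0 0 0 -.3 2.2 0 0; 0 0 0 -.5 3.4 0 0; 0 0 0 -.7 4.6 0 0; 0 0 0 -.8 5.6 0 0'
python3 -m jog '0 0 0 -.04 .6 0 0; 0 0 0 -.08 .9 0 0; 0 0 0 -.08 1 0 0; 0 0 0 -.08 1 -.5 0; 0 0 0 -.08 1 -1.2 0'
python3 -m jog '0 0 0 0 0 -.7 0; 0 0 0 0 0 -1.2 0; 0 0 0 0 0 -1.4 0; 0 0 0 0 0 -1.5 0; 0 0 0 0 0 -1.55 0'
python3 -m jog '0 0 0 0 0 -.06 0; 0 0 0 0 0 -.12 0; 0 0 0 0 0 -.16 0; 0 0 0 0 0 -.2 0; 0 0 0 0 0 -.21 0'
```

```text
time_s: 50.38
ee_pos: [559.3, -265.4, 186.8]
ee_rot: [180.0, -0.0, 97.4]
force: [-0.5, 0.9, -3.3]
gripper_width: 28.1
time_s: 51.0
ee_pos: [538.0, -122.7, 186.4]
ee_rot: [-179.9, -0.1, 97.6]
force: [0.2, 0.1, -3.8]
gripper_width: 27.9
time_s: 51.62
ee_pos: [537.7, -101.5, 156.2]
ee_rot: [180.0, 0.0, 97.4]
force: [-0.3, 1.2, -4.4]
gripper_width: 28.3
time_s: 52.25
ee_pos: [537.8, -100.9, 118.6]
ee_rot: [179.9, 0.0, 97.5]
force: [1.3, -0.5, -3.1]
gripper_width: 28.4
time_s: 52.88
ee_pos: [537.4, -100.7, 112.9]
ee_rot: [-180.0, -0.0, 97.5]
force: [-0.3, 0.0, -1.9]
gripper_width: 28.4
```

Release, raise, pull back and check.

```bash
python3 -m jog '0 0 0 0 0 -.01 0; 0 0 0 0 0 -.01 .1; 0 0 0 0 0 -.01 .3; 0 0 0 0 0 -.01 .7; 0 0 0 0 0 -.01 1'
python3 -m jog '0 0 0 0 0 0 1; 0 0 0 0 0 0 1; 0 0 0 0 0 .5 1; 0 0 0 0 0 1.8 1; 0 0 0 0 0 4 1'
python3 -m jog '0 0 0 0 0 1 1; 0 0 0 -1.5 -.5 1.5 1; 0 0 0 -3.3 -1.5 1.5 1; 0 0 0 -5 -2.5 1.5 1; 0 0 0 -6.5 -3.5 1.5 1'
python3 -m jog '0 0 0 0 -1 0 1; 0 0 0 0 -2.5 0 1; 0 0 0 0 -4 0 1; 0 0 0 0 -4 0 1; 0 0 0 0 -4 0 1'
python3 - <<'E'
from m import *
f=grab_frame('top'); g=grab_frame('side')
cv2.imwrite('pics/t5c.png',cv2.resize(np.vstack([f[90:310,110:510],g[150:400,120:520]]),None,fx=1.27,fy=1.27,interpolation=cv2.INTER_CUBIC)[:,:,::-1])
for d in spotter.trace('tub_center','top')[:1]: print('tub',round(d['conf'],2),d['box'],rect(d['region'],46))
for n,L in blobs(f).items():
    for m,st,ce in L:
        if 100<st[4]<400: print(n,st.tolist(),'cap',unproj(ce,153).round(1))
# side view: cap top point vs. expected at the coaster, and the tub's expected corners in top view
C={'red':(537.6,-100.8),'blue':(528.9,-35.4),'yellow':(520.3,29.9)}
for n,c in C.items():
    b=spotter.look_for(f'bottle_{n}_center','side')[:1]
    print(n,'expected side top/bottom',proj([(*c,153),(*c,13)],'side').round(1).tolist(),b)
E
```

```text
time_s: 53.5
ee_pos: [538.0, -100.8, 113.1]
ee_rot: [179.9, 0.0, 97.5]
force: [0.1, 0.4, -0.3]
gripper_width: 45.4
time_s: 54.12
ee_pos: [536.5, -100.5, 213.0]
ee_rot: [-179.8, -0.1, 97.5]
force: [1.1, 0.9, -0.3]
gripper_width: 90.8
time_s: 54.75
ee_pos: [373.6, -188.8, 251.3]
ee_rot: [179.9, 0.1, 97.5]
force: [-0.6, -1.3, -0.2]
gripper_width: 91.4
time_s: 55.38
ee_pos: [374.8, -287.8, 250.6]
ee_rot: [180.0, -0.0, 97.5]
force: [0.2, -0.2, 0.1]
gripper_width: 91.1
tub 0.96 [133.9, 205.5, 58.0, 35.2] [476.7 281.7 110.   48.7 -79. ]
red [346, 170, 18, 32, 195] cap [[525.4 -68. ]]
red [363, 171, 18, 18, 247] cap [[ 536.7 -100.8]]
blue [325, 178, 15, 16, 203] cap [[528.5 -35.5]]
yellow [299, 177, 16, 33, 211] cap [[517.1   4.2]]
yellow [283, 183, 19, 19, 283] cap [[519.4  31.5]]
red expected side top/bottom [[339.3, 203.4], [338.0, 254.1]] [{'box': [341.5, 227.3, 11.1, 34.2], 'conf': 0.76}]
blue expected side top/bottom [[315.2, 192.5], [315.5, 242.4]] [{'box': [304.3, 218.1, 17.8, 30.0], 'conf': 0.67}]
yellow expected side top/bottom [[292.6, 182.2], [294.4, 231.4]] [{'box': [281.8, 176.2, 25.8, 62.3], 'conf': 0.57}]
```

View pics/t5c.png

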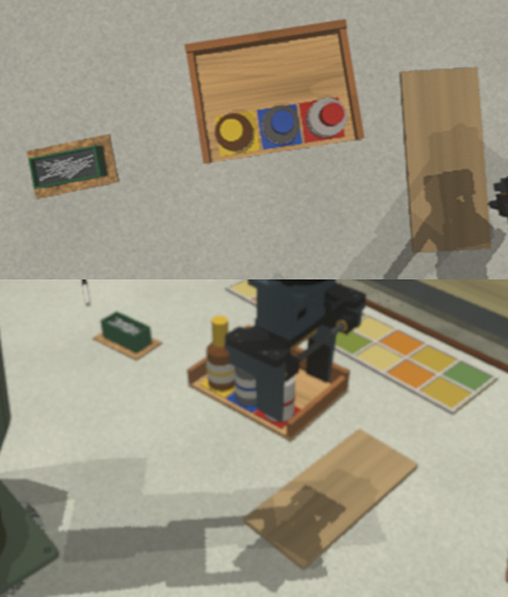

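```bash
python3 -c "
from workcell import env
s=env.state();print(s['time_s'],s['force'],s['qvel']);print(env.job_done())"
```

```text
55.675 [0.43772839 0.32148938 0.26860335] [-1.61357205e-01  2.29399451e-01 -1.22486573e-01  1.21901557e-04
 -6.33273555e-02  4.58632247e-02]
the job is handed in; nothing more can be done
None
```

I moved the three bottles by their caps onto the plywood board, gripped the tub across its width and set it on the cork mat. I then put yellow, blue and red back on their own coasters. I handed the job in at 55.7 s; it reports no verdict.

**Bottles:** in the last top picture the cap centres were 1 to 2 mm from their coaster centres: red 0.9, blue 0.4, yellow 1.8. All three looked upright.

**Tub:** it lies on the mat with its long side within about 1° of the mat's. Judged from its far end, its centre is within about 2 mm of the mat's. The traced outline gave a centre 4 to 5 mm off, but that outline includes a visible side wall.

**Robot:** open, clear of everything and at rest at the end.

**Checks that disagreed or failed:**
- **Yellow touchdown:** when it was first set on the board it met the surface about 4 mm early, with 30 N at the wrist. It had probably slipped in the grip. I gripped harder on the way back and the set-downs there were soft.
- **Final side view:** the gripper hid most of the red and blue bottles, so the side-camera check could not confirm those two. The top picture covered them.
- **Object networks:** during the second measurement the network took the yellow coaster for the board, so I ignored that reading.

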